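# Find the socket that fits the paint rack's clamping nut

## Task

A die has been left sitting on the hex nut that clamps the paint rack's foot to the shelf: first put that die into the dice cup, which stays standing upright on the shelf. Then find out, by trying them on the nut, which of the two look-alike sockets fits; one that does not fit goes back upright on the shelf, clear of the rack's foot, and you finish while still gripping the one that fits, pushed fully home over the nut with its rim down on the foot-plate: do not let go of it. Leave everything else where it is, the second die included.

Things in the scene. Friction and masses are not known exactly. Their poses are not given: they have to be found in the camera images.
- nut_base (a point): Steel hex nut, 22 mm across flats, 14 mm high, its top 4 mm conical (19 mm wide at the top), fixed on the white foot-plate of the paint rack (90 x 90 mm, 8 mm thick). The point is on the nut's axis at the top face of the plate, 8 mm above the shelf; z up; the nut's flats face 0, 60, 120.. degrees from its x axis. It does not turn.
- rack: White three-tier paint rack with paints, fixed. Origin on the shelf under the nut, axes as nut_base. The tiers stand to +y: they start at y = 100 mm, end at y = 280 mm, reach 90 mm either side in x, and are 85 mm high (near) to 155 mm high (far) with the paints.
- die_centre (a point): The die that sits on the nut: a bone-white resin cube, 28 mm edge, 0.03 kg, faces square to its axes. The point is its centre, 14 mm above its underside.
- die: The same die; origin at the centre of its face that is underneath at the start.
- cup: Open round dice cup of dark hard silicone, loose, 75 mm high, outer rim radius 45 mm (narrower at the foot), wall 4 mm, mouth up, 0.18 kg. Origin at the centre of its underside, z up.
- socket_a_centre (a point): Socket A, one of two that look the same, upright, opening down, one piece, 74 mm tall, 0.13 kg: hexagonal steel tube 34 mm across flats (height 0 to 34 mm), round neck 20 mm wide (34 to 44), black hexagonal grip adapter 34 mm across flats (44 to 74). All flats, the opening's too, face 0, 60, 120.. deg from its x axis. Point: on its axis, 37 mm above its rim; z up.
- socket_b_centre (a point): Socket B, one of two that look the same, upright, opening down, one piece, 74 mm tall, 0.13 kg: hexagonal steel tube 34 mm across flats (height 0 to 34 mm), round neck 20 mm wide (34 to 44), black hexagonal grip adapter 34 mm across flats (44 to 74). All flats, the opening's too, face 0, 60, 120.. deg from its x axis. Point: on its axis, 37 mm above its rim; z up.
- socket_a: Socket A again; origin at the centre of its lower rim. One socket's hexagonal opening is 24.5 mm across flats, 18 mm deep: with flats aligned within 10 deg it drops over the nut to the foot-plate. The other's is 16 mm: it stops on top of the nut, 14 mm higher. Which is which cannot be seen and is not told.
- socket_b: Socket B again; origin at the centre of its lower rim. One socket's hexagonal opening is 24.5 mm across flats, 18 mm deep: with flats aligned within 10 deg it drops over the nut to the foot-plate. The other's is 16 mm: it stops on top of the nut, 14 mm higher. Which is which cannot be seen and is not told.
- spare_die_centre (a point): Bystander: the second die, the same size, lying on the shelf. Centre of the cube.
- vase: Bystander: black ceramic vase, 180 mm tall, 100 mm wide. Origin under its centre.
- pot_1: Bystander: paint pot, 36 mm wide, 50 mm tall. Origin under its centre.
- pot_2: Bystander: paint pot, 36 mm wide, 50 mm tall. Origin under its centre.
- brush: Bystander: brush, 170 mm long, lying on the shelf.

How it is judged (in metres and radians):
On the way, in this order (a step that is already met when the one before it is completed fails the run):
1. the die from the nut lies in the upright dice cup (horizontal distance between die_centre and cup below 0.035 m and z of die_centre in the frame of cup between 0.01 and 0.05 m and angle between cup's own z axis and vertical below 0.1 rad and height (world z) of cup below 0.006 m and linear speed of die below 0.05 m/s), for 0.2 s.
2. a gripped socket is fully home over the nut (((horizontal distance between socket_a_centre and nut_base below 0.004 m and z of socket_a_centre in the frame of nut_base between 0.033 and 0.04 m and angle between socket_a_centre's own z axis and vertical below 0.1 rad and contact force between the fingers and socket_a above 2 N) or (horizontal distance between socket_b_centre and nut_base below 0.004 m and z of socket_b_centre in the frame of nut_base between 0.033 and 0.04 m and angle between socket_b_centre's own z axis and vertical below 0.1 rad and contact force between the fingers and socket_b above 2 N))), for 0.2 s.
At the end, for the whole second after the job is handed in: Fingers grip (over 2 N) a socket within 4 mm of the nut's axis, upright within 0.1 rad, rim within 3 mm of the foot-plate; the other socket stands upright, released, on the shelf over 50 mm from the nut's axis; the die rests in the dice cup, which stands upright on the shelf (all of step 1 and ((horizontal distance between socket_a_centre and nut_base below 0.004 m and z of socket_a_centre in the frame of nut_base between 0.033 and 0.04 m and angle between each of socket_a_centre, socket_b_centre's own z axis and vertical below 0.1 rad and contact force between the fingers and socket_a above 2 N and height (world z) of socket_b_centre below 0.041 m and contact force between the fingers and socket_b below 0.1 N and linear speed of socket_b below 0.02 m/s and horizontal distance between socket_b_centre and nut_base above 0.05 m) or (horizontal distance between socket_b_centre and nut_base below 0.004 m and z of socket_b_centre in the frame of nut_base between 0.033 and 0.04 m and angle between each of socket_b_centre, socket_a_centre's own z axis and vertical below 0.1 rad and contact force between the fingers and socket_b above 2 N and height (world z) of socket_a_centre below 0.041 m and contact force between the fingers and socket_a below 0.1 N and linear speed of socket_a below 0.02 m/s and horizontal distance between socket_a_centre and nut_base above 0.05 m))); the arm keeps its last pose, push and grip.
It fails at once if the second die is moved more than 25 mm (distance of spare_die_centre from where it was at the start of the episode above 0.025 m).
It fails at once if the vase is moved more than 25 mm (distance of vase from where it was at the start of the episode above 0.025 m).
It fails at once if a paint pot is moved more than 25 mm (distance of pot_1 from where it was at the start of the episode above 0.025 m).
It fails at once if a paint pot is moved more than 25 mm (distance of pot_2 from where it was at the start of the episode above 0.025 m).
It fails at once if the brush is moved more than 25 mm (distance of brush from where it was at the start of the episode above 0.025 m).
It also fails if it takes over 64 s, if anything falls off the work surface, if the arm or the gripper's body presses on something with over 40 N, if the wrist force passes 120 N, or if a joint passes its speed limit or range.

## Robot

A 6-joint arm with a two-finger parallel gripper is mounted at the origin on the work surface. World frame = base frame: x ahead of the robot, y to its left, z up, the work surface at z = 0. Lengths are in mm, angles in rad, forces in N, time in s.
With the tool pointing down it reaches from about 350 to 875 mm from the base axis. Payload 4.2 kg.
Tool frame: the origin (TCP) lies at the very end of the fingers, on their centre line; the grasp point (between the pads) lies 19 mm behind it (arm.grasp_offset is the distance from the TCP to the grasp point, in mm); z points along the fingers, y is the direction in which the jaws open and shut (so a half turn about z gives the same grasp; the last joint's range is limited). The gripper opens to 85 mm and grips with 20 to 120 N. Pads are 22 mm wide; open, the fingers measure 114 mm over their backs; the gripper's body (76 mm by 85 mm) begins 54 mm behind the grasp point. The pads swing forward as they close: fully open they stand 13 mm farther back than shut.
Start: joints at [-1.044, 0.385, 0.008, 0, -1.194, -0.259], TCP at [165.398, -602.696, 231.312] pointing down, gripper open.
Joint ranges: [-3.14, 3.14], [-1.21, 2.06], [-1.07, 1.41], [-3.16, 2.05], [-2.99, -0.16], [-3.1, 3.1]. Speed limits (rad/s): [2.79, 2.79, 3.14, 3.14, 3.14, 3.14].

## Interface

Orientations are given as a unit quaternion [x, y, z, w].
In Python, from bench import arm gives the robot as it stands.
- The arm moves only by the tool arm_command, never from a script. Its argument "commands" is one flat list of numbers, 4 for each row, row after row: the shift along the tool's x, y, z in m, then the turn about the tool's z in degrees. In form: [tx, ty, tz, roll, tx, ty, tz, roll, ...]. A call has exactly 5 rows; each row shifts and turns the pose as measured when the row begins, along the tool's axes as they then stand; what a row does not reach is not made up. A row lasts 1/10 s, in which the tool goes at most 50 mm and 8.59 degrees, less where a joint would pass 70% of its speed; a pose out of reach is approached as far as the arm can. A call with a gripper value outside its range is refused whole. "jaw" is the opening, from 0 (shut) to 1 (fully open), set as the call begins (left out, the last holds). The fingers move at their own pace and stop on an object; the grip force is fixed at half the most. Time passes only in rows, so rows that do not move let the fingers close, or fill a call up. It gives the time, the measured TCP pose, the force and the opening at its end, in the units of the state.
- arm.read_state(): the state, without advancing time (a new reading comes with each control period).
- arm.get_image(name): name is "side" or "top"; returns the picture (400x640x3 uint8, red, green, blue); there is no depth.
- arm.camera_info(name): a dict with "camera_matrix" (3x3 intrinsics, pixels), "k1" (the pictures are not rectified: a ray, as slopes to the right and down, at radius r is drawn at 1 + k1 r^2 times it, then the intrinsics apply), "world_from_camera" (4x4, takes a point from camera to world coordinates). Camera axes: x right, y down, z forward; pixel columns grow to the right and rows downward; lengths in mm; the calibration is good to about 2 mm. A picture is of the moment at which its call begins. camera_info takes no time and is no camera call.
- arm.job_done(): hands the job in, once; it reports no verdict.
Trained networks look in the newest picture that a camera, given by its name, has taken for a name from the list of things; names that differ only in an ending like _2 or _b are one class to them, and where a whole thing is asked for, a point or a joint stands for the part that bears it (a point fixed in the world has none). Each returns a list of dicts, best first, with "confidence" (0 to 1); they miss things now and then, are a little off and sometimes report something else, mostly with a low value. They report only what shows in the picture. A call takes as long as a camera call.
- arm.regions_of(camera, target): "mask" (400x640 bool, what is visible of it).
- arm.place_of(camera, target): "centre" ([x, y, z] in mm, in the coordinates of the camera as it stood for that picture, good to about 4 mm: a listed point, or the origin of a listed thing).
The state is a dict: "clock": time; "joints": joint angles; "joint_vel": joint speeds; "joint_efforts": joint torques, N m; "position": TCP position; "ee_rot": TCP orientation; "contact_force": force on the tool from outside, world axes, zero at the start; "wrist_torque": the same for the moment, N m; "gripper_width": finger opening in mm.
Only numpy, scipy, OpenCV 4.12 (cv2) and the standard library are available. Lean on these libraries where they do the work, as an engineer would, in place of code of your own. Each camera call takes 0.05 s, during which the arm holds its last target.

## Working session

There is one attempt and no reset: what is moved stays moved. The work goes in short steps, Python scripts to look and compute and a tool call to move; the robot and the scene stay as the last step left them, time stands still between calls to the robot, and variables do not carry over. Pictures are saved under pics/ and viewed, and the job is handed in when it is done.

Besides the shell and the picture viewer there is one more tool, called after "Call:" in YAML: its name, and indented under it one key for each argument. arm_command: Moves the arm, as the interface text tells. Its arguments: {"type":"object","properties":{"commands":{"type":"array"},"jaw":{"type":"number"}},"required":["commands"]}

```bash
ls; mkdir -p pics; python3 - <<'E'
from bench import arm
import cv2
s=arm.read_state();print(s)
for n in("top","side"):
    im=arm.get_image(n);cv2.imwrite(f"pics/{n}0.png",im[:,:,::-1])
    print(n,arm.camera_info(n))
E
```

```text
pics
{'clock': 0.0, 'joints': array([-1.04439044e+00,  3.85561384e-01,  6.59127920e-03, -4.96038339e-04,
       -1.19398122e+00, -2.58573338e-01]), 'joint_vel': array([-0.00124407, -0.00176827,  0.00157025,  0.0003033 ,  0.0001234 ,
       -0.0015308 ]), 'joint_efforts': array([ 7.12510282e-04, -3.92287982e+01,  1.88400793e+01,  4.18635160e+00,
       -4.59115603e-03, -1.41400159e-05]), 'position': array([ 165.24302707, -602.14439648,  230.20558258]), 'ee_rot': array([-1.33425592e-01,  9.91058221e-01,  1.08373637e-03, -1.99140968e-04]), 'contact_force': array([-0.09139535, -0.64324149, -0.03512628]), 'wrist_torque': array([-0.03580224, -0.02266533,  0.0034915 ]), 'gripper_width': 84.99527929013568}
top {'camera_matrix': array([[470.04024074,   0.        , 319.10204461],
       [  0.        , 470.04024074, 193.63679637],
       [  0.        ,   0.        ,   1.        ]]), 'k1': -0.08484383932106641, 'world_from_camera': array([[ 2.12027418e-02, -9.91705881e-01,  1.26767066e-01,
         4.44118764e+02],
       [-9.99768706e-01, -2.14883716e-02, -8.85930628e-04,
        -1.99470458e+02],
       [ 3.60260044e-03, -1.26718961e-01, -9.91932118e-01,
         1.03488076e+03],
       [ 0.00000000e+00,  0.00000000e+00,  0.00000000e+00,
         1.00000000e+00]])}
side {'camera_matrix': array([[479.02023814,   0.        , 317.03969004],
       [  0.        , 479.02023814, 189.00546358],
       [  0.        ,   0.        ,   1.        ]]), 'k1': -0.01768211665339663, 'world_from_camera': array([[-9.82751419e-01, -1.21511324e-01,  1.39408200e-01,
         3.77821585e+02],
       [-1.84931467e-01,  6.45804309e-01, -7.40767944e-01,
         6.95947258e+02],
       [-1.87225258e-05, -7.53771711e-01, -6.57136369e-01,
         8.24812402e+02],
       [ 0.00000000e+00,  0.00000000e+00,  0.00000000e+00,
         1.00000000e+00]])}
```

View pics/top0.png

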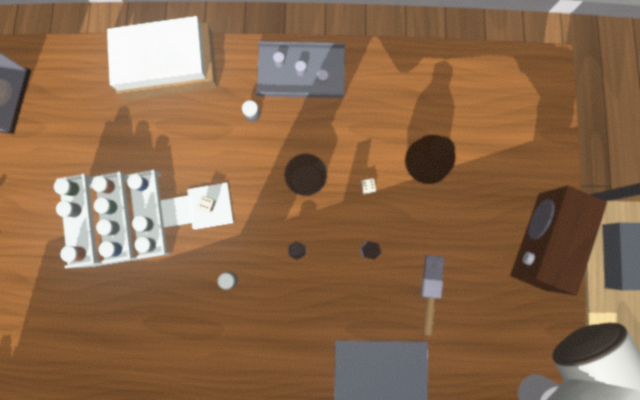

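View pics/side0.png

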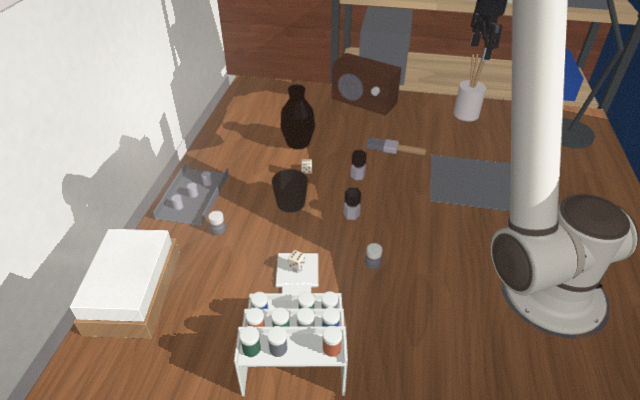

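```bash
cat > h.py <<'E'
from bench import arm
import numpy as np, cv2
from scipy.spatial.transform import Rotation as R
def ci(n):
    c=arm.camera_info(n);return c["camera_matrix"],c["k1"],c["world_from_camera"]
def proj(n,P):
    K,k,W=ci(n);P=np.atleast_2d(np.array(P,float));C=(P-W[:3,3])@W[:3,:3]
    s=C[:,:2]/C[:,2:];r2=(s**2).sum(1,keepdims=True);s=s*(1+k*r2)
    return s*[K[0,0],K[1,1]]+K[:2,2]
def ray(n,uv):
    K,k,W=ci(n);d=cv2.undistortPoints(np.array([[uv]],float),K,np.array([k,0,0,0.]))[0,0]
    return W[:3,3],W[:3,:3]@np.array([d[0],d[1],1])
def atz(n,uv,z):
    o,d=ray(n,uv);return o+d*(z-o[2])/d[2]
def tw(n,c):
    W=ci(n)[2];return W[:3,:3]@np.array(c)+W[:3,3]
def st():
    s=arm.read_state();r=R.from_quat(s["ee_rot"]).as_matrix()
    print("t",round(s["clock"],2),"p",s["position"].round(1),"x",r[:,0].round(3),"y",r[:,1].round(3),"z",r[:,2].round(3),"F",s["contact_force"].round(1),"w",round(s["gripper_width"],1),"q6",s["joints"].round(2))
    return s,r
def tri(a,b):
    (o1,d1),(o2,d2)=ray("top",a),ray("side",b)
    A=np.stack([d1,-d2],1);t=np.linalg.lstsq(A,o2-o1,rcond=None)[0]
    p,q=o1+d1*t[0],o2+d2*t[1];return (p+q)/2,np.linalg.norm(p-q)
E
python3 - <<'E'
from h import *
for t in["nut_base","die_centre","cup","socket_a_centre","spare_die_centre"]:
  for n in("top","side"):
    for r in arm.place_of(n,t): 
      w=tw(n,r["centre"]);print(t,n,round(r["confidence"],2),w.round(1),proj(n,w)[0].round(0))
print(arm.read_state()["clock"])
E
```

```text
nut_base top 0.94 [548.4  46.4   6.8] [207. 203.]
nut_base side 0.76 [545.5  39.   11.4] [297. 266.]
die_centre top 0.71 [544.2  40.8  36.3] [206. 204.]
die_centre side 0.59 [546.3  39.6  38.7] [296. 258.]
die_centre side 0.42 [ 7.572e+02 -4.470e+01 -2.000e-01] [218. 230.]
cup top 0.72 [ 606.7 -172.5    2.7] [307. 180.]
cup top 0.45 [ 448.3 -162.    35.3] [300. 251.]
socket_a_centre top 0.86 [ 456.2 -309.4   39.8] [370. 249.]
socket_a_centre side 0.69 [ 458.  -309.8   35.1] [357. 165.]
socket_a_centre side 0.59 [546.5  39.7  20.6] [297. 264.]
socket_a_centre side 0.32 [549.   39.6  -1.8] [296. 270.]
spare_die_centre top 0.61 [ 596.5 -306.3   17.3] [368. 185.]
spare_die_centre side 0.44 [ 596.7 -303.1   14.3] [306. 167.]
spare_die_centre side 0.4 [547.8  37.4  10.2] [296. 266.]
0.6
```

Top view: rack at left with its foot-plate around (211,206) and the die at (206,204). The cup is at (305,174), the sockets at (297,251) and (371,250), the spare die at (369,186), pots at (250,109) and (227,281), the brush near (432,290) and the vase at (430,160). Next I enlarge the important parts.

```bash
python3 - <<'E'
import cv2,numpy as np
im=cv2.imread("pics/top0.png")
def c(im,u,v,h,s): return cv2.resize(im[v-h:v+h,u-h:u+h],(s,s),interpolation=cv2.INTER_CUBIC)
a=np.hstack([c(im,210,206,30,390),c(im,305,174,30,390)])
cv2.imwrite("pics/c1.png",a)
g=lambda x:np.clip(x.astype(float)*2.5,0,255).astype(np.uint8)
b=np.hstack([g(c(im,297,251,16,390)),g(c(im,371,250,16,390))])
cv2.imwrite("pics/c2.png",b)
E
```

```text
(no output)
```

View pics/c1.png

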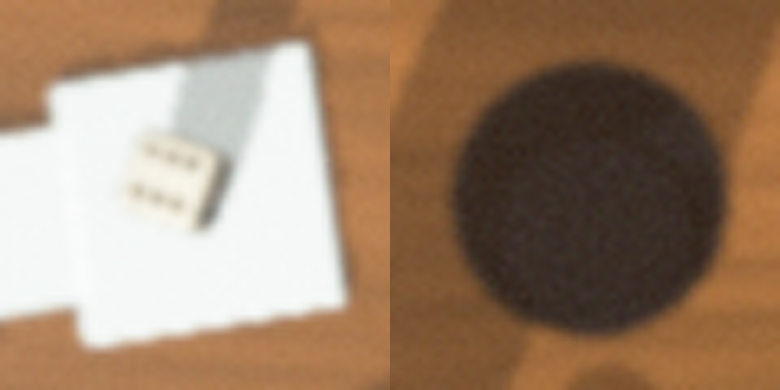

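View pics/c2.png

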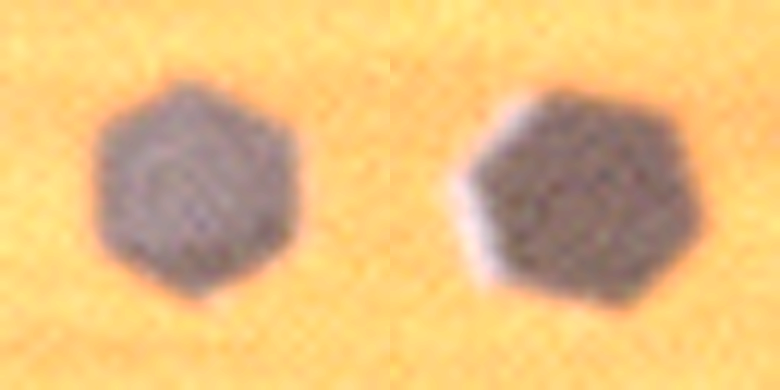

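```bash
python3 - <<'E'
from h import *
def crop(v,o,s): return [np.array(p)/s+o-0.5+0.5/s for p in v]
pl=[atz("top",p,8)[:2] for p in crop([(50,88),(308,40),(347,304),(85,347)],np.array([180,176]),6.5)]
pl=np.array(pl);print(pl.round(1),pl.mean(0));
e=[pl[(i+1)%4]-pl[i] for i in range(4)]
print([round(float(np.linalg.norm(x)),1) for x in e],[round(float(np.degrees(np.arctan2(x[1],x[0]))%90),1) for x in e])
for v,o in(([(187,82),(297,135),(297,240),(195,295),(98,245),(100,130)],(281,235)),([(155,92),(285,120),(308,212),(235,305),(115,285),(90,180)],(355,234))):
    h=np.array([atz("top",p,74)[:2] for p in crop(v,np.array(o),390/32)])
    c=h.mean(0);d=h-c;a=np.degrees(np.arctan2(d[:,1],d[:,0]))
    print("sock",c.round(1),np.linalg.norm(d,axis=1).round(1),(a%60).round(1))
d=np.array([atz("top",p,50)[:2] for p in crop([(145,130),(222,155),(205,232),(125,207)],np.array([180,176]),6.5)])
e=[d[(i+1)%4]-d[i] for i in range(4)]
print("die",d.mean(0),[round(float(np.linalg.norm(x)),1) for x in e],[round(float(np.degrees(np.arctan2(x[1],x[0]))%90),1) for x in e])
# cup rim
p=crop([(455-390,197),(724-390,197),(589-390,62),(589-390,334)],np.array([275,144]),6.5)
q=np.array([atz("top",x,75)[:2] for x in p]);print("cup",q.round(1),q.mean(0))
st()
E
```

```text
[[579.1  92.2]
 [597.5   4.3]
 [507.9 -13.1]
 [491.2  75.3]] [543.93473513  39.66867772]
[89.8, 91.3, 89.9, 89.5] [11.8, 10.9, 10.7, 10.8]
sock [ 450.6 -157. ] [17.6 19.  19.  17.8 18.8 18.7] [ 6.2 58.7  4.1  1.2  1.6  0.3]
sock [ 453.9 -307.9] [19.1 19.7 18.5 18.6 20.  18.3] [22.7 12.9 24.3 19.9 16.7 21.2]
die [543.97531158  37.6110308 ] [26.8, 25.6, 27.7, 25.9] [73.5, 80.3, 74.2, 78.3]
cup [[ 606.5 -128. ]
 [ 608.3 -213.7]
 [ 651.2 -169.6]
 [ 563.4 -171.8]] [ 607.35733384 -170.7400082 ]
t 0.6 p [ 165.4 -602.7  231.3] x [-0.964 -0.265 -0.   ] y [-0.265  0.964  0.   ] z [ 0.  0. -1.] F [-0.3  0.2  0.7] w 85.3 q6 [-1.04  0.38  0.01 -0.   -1.19 -0.26]
```

```bash
cat >> h.py <<'E'
def go(x,y,z,yaw,quiet=False):
    """delta to target in tool axes (mm), roll deg; yaw = world angle of tool y (mod 180)"""
    s,r=st();d=r.T@(np.array([x,y,z])-s["position"])
    cur=np.degrees(np.arctan2(r[1,1],r[0,1]));dy=(yaw-cur+90)%180-90
    print("cur yaw",round(cur,1),"d tool now",d.round(1),"roll",round(-dy,1))
    c=np.radians(cur+dy);Y=np.array([np.cos(c),np.sin(c)]);X=np.array([Y[1]*-1,Y[0]])
    w=np.array([x,y])-s["position"][:2];print("d after roll: x %.1f y %.1f"%(w@X,w@Y))
E
```

Call:
arm_command:
  commands: [-0.032,0.031,0,-8,-0.036,0.026,0,-8,-0.04,0.021,0,-8,-0.042,0.015,0,-8,-0.044,0.009,0,-8]
  jaw: 1

```text
clock: 1.1
position: [279.7, -408.4, 229.5]
ee_rot: [-0.472, 0.882, -0.0, -0.0]
contact_force: [0.1, -0.3, 0.2]
gripper_width: 85.5
```

```bash
python3 -c "
from h import *
go(544,38,140,166.5)"
```

```text
t 1.1 p [ 279.7 -408.4  229.5] x [-0.554 -0.832  0.001] y [-0.832  0.554 -0.   ] z [-0.    -0.001 -1.   ] F [ 0.1 -0.3  0.2] w 85.5 q6 [-0.64  0.16 -0.31  0.   -1.1   0.05]
cur yaw 146.3 d tool now [-518.1   27.5   89. ] roll -20.2
d after roll: x -495.7 y -152.8
```

Call:
arm_command:
  commands: [-0.045,0.002,0,-6.7,-0.045,-0.003,0,-6.7,-0.044,-0.008,0,-6.7,-0.043,-0.013,0,0,-0.043,-0.013,0,0]

```text
clock: 1.6
position: [395.7, -205.8, 231.3]
ee_rot: [-0.625, 0.78, -0.003, 0.001]
contact_force: [0.5, -0.1, -0.3]
gripper_width: 85.4
```

Call:
arm_command:
  commands: [-0.043,-0.013,0,0,-0.043,-0.013,0,0,-0.043,-0.013,0.01,0,-0.043,-0.013,0.02,0,-0.043,-0.013,0.02,0]

```text
clock: 2.1
position: [511.1, -1.9, 186.9]
ee_rot: [-0.627, 0.779, -0.007, 0.007]
contact_force: [0.3, -1.0, -0.2]
gripper_width: 85.3
```

```bash
python3 -c "
from h import *
go(544,38,90,166.5)"
```

```text
t 2.1 p [511.1  -1.9 186.9] x [-0.215 -0.977 -0.002] y [-0.976  0.215 -0.019] z [ 0.019 -0.002 -1.   ] F [ 0.3 -1.  -0.2] w 85.3 q6 [ 0.32  0.22 -0.35  0.01 -0.98 -0.54]
cur yaw 167.6 d tool now [-45.8 -21.7  97.4] roll 1.1
d after roll: x -46.5 y -22.6
```

Call:
arm_command:
  commands: [-0.022,-0.011,0.03,1,-0.024,-0.011,0.03,0,0,0,0.03,0,0,0,0,0,0,0,0,0]

```text
clock: 2.6
position: [549.2, 45.8, 94.0]
ee_rot: [-0.623, 0.782, -0.008, 0.008]
contact_force: [0.5, -0.1, 0.6]
gripper_width: 85.5
```

```bash
python3 -c "
from h import *
go(544.5,38.5,19,166.5)
cv2.imwrite('pics/s1.png',cv2.resize(arm.get_image('side')[200:320,200:400,::-1],(800,480),interpolation=cv2.INTER_CUBIC))"
```

```text
t 2.6 p [549.2  45.8  94. ] x [-0.223 -0.975 -0.003] y [-0.974  0.223 -0.022] z [ 0.022 -0.002 -1.   ] F [ 0.5 -0.1  0.6] w 85.5 q6 [ 0.38  0.39 -0.38  0.01 -0.78 -0.62]
cur yaw 167.1 d tool now [ 8.4  4.5 74.9] roll 0.6
d after roll: x 8.2 y 2.8
```

View pics/s1.png

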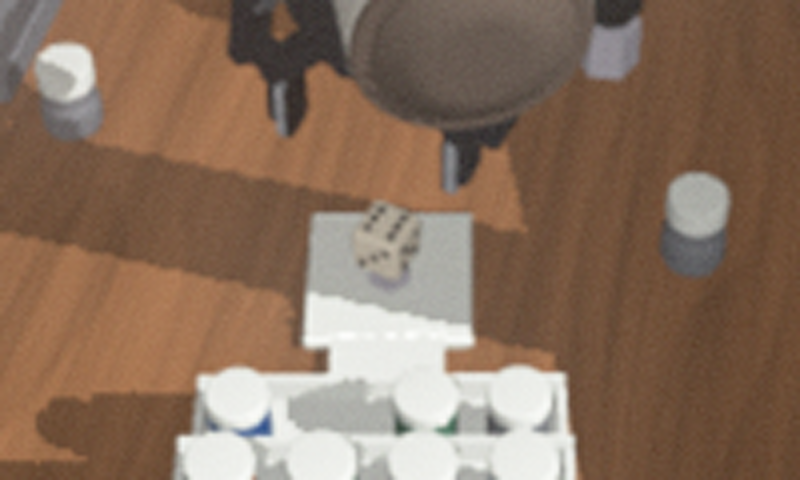

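Side view: the gripper is over the plate, with its fingers either side of the die at (388,240) in the crop. Nothing is near the pots. I'm going down now.

Call:
arm_command:
  commands: [0.008,0.003,0,0,0,0.001,0.022,0,0,0,0.025,0,0,0,0.015,0,0,0,0,0]

```text
clock: 3.15
position: [548.0, 36.0, 40.5]
ee_rot: [-0.621, 0.783, -0.011, 0.016]
contact_force: [-0.0, -0.1, 0.2]
gripper_width: 85.5
```

```bash
python3 -c "
from h import *
go(544.5,38.5,18,166.5)
P=[544.5,38.5,36]
im=arm.get_image('side');tp=arm.get_image('top')
cv2.imwrite('pics/s2.png',np.hstack([cv2.resize(im[210:310,250:350,::-1],(400,400)),cv2.resize(tp[155:255,160:260,::-1],(400,400))]))"
```

```text
t 3.15 p [548.   36.   40.5] x [-0.227 -0.974 -0.013] y [-0.973  0.227 -0.037] z [ 0.039  0.004 -0.999] F [-0.  -0.1  0.2] w 85.5 q6 [ 0.37  0.46 -0.44  0.02 -0.63 -0.61]
cur yaw 166.8 d tool now [-1.4  4.8 22.4] roll 0.3
d after roll: x -1.6 y 4.0
```

View pics/s2.png

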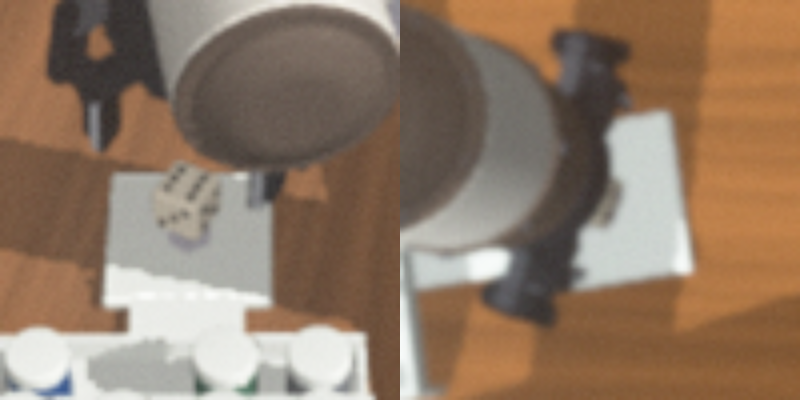

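The top crop shows the die still on the nut, just outside the gripper's shadowed body, and the side crop shows it between the fingers. There is a slight tilt of about 2°. Continuing.

Call:
arm_command:
  commands: [-0.001,0.004,0.006,0,0,0.001,0.008,0,0,0,0.008,0,0,0,0.003,0,0,0,0,0]

```text
clock: 3.75
position: [547.6, 39.4, 19.0]
ee_rot: [-0.622, 0.783, -0.013, 0.022]
contact_force: [-1.2, 0.5, 0.1]
gripper_width: 85.4
```

```bash
python3 -c "
from h import *
go(544.5,38.5,18,166.5)"
```

```text
t 3.75 p [547.6  39.4  19. ] x [-0.226 -0.974 -0.018] y [-0.973  0.227 -0.046] z [ 0.049  0.007 -0.999] F [-1.2  0.5  0.1] w 85.4 q6 [ 0.37  0.49 -0.47  0.02 -0.56 -0.62]
cur yaw 166.9 d tool now [1.5 2.8 0.9] roll 0.4
d after roll: x 1.6 y 2.8
```

Call:
arm_command:
  commands: [0.001,0.003,0,0,0,0,0,0,0,0,0,0,0,0,0,0,0,0,0,0]
  jaw: 0

```text
clock: 4.25
position: [544.5, 39.2, 19.0]
ee_rot: [-0.622, 0.783, -0.013, 0.022]
contact_force: [-0.0, 0.4, 0.0]
gripper_width: 27.4
```

Call:
arm_command:
  commands: [0,0,0,0,0,0,0,0,0,0,-0.005,0,0,0,-0.02,0,0,0,-0.03,0]

```text
clock: 4.75
position: [538.7, 37.8, 71.6]
ee_rot: [-0.621, 0.783, -0.011, 0.017]
contact_force: [0.7, -0.5, -0.6]
gripper_width: 27.2
```

```bash
python3 -c "
from h import *
go(607,-171,160,166.5)"
```

```text
t 4.75 p [538.7  37.8  71.6] x [-0.227 -0.974 -0.013] y [-0.973  0.227 -0.038] z [ 0.04   0.004 -0.999] F [ 0.7 -0.5 -0.6] w 27.2 q6 [ 0.38  0.4  -0.44  0.02 -0.69 -0.62]
cur yaw 166.9 d tool now [ 186.7 -117.2  -86.4] roll 0.4
d after roll: x 187.1 y -115.1
```

The die is gripped at 27 mm. Lifting it and carrying it to the cup.

Call:
arm_command:
  commands: [0,0,-0.03,0,0.01,-0.006,-0.03,0,0.03,-0.02,-0.015,0,0.035,-0.022,0,0,0.035,-0.022,0,0]

```text
clock: 5.25
position: [581.7, -84.5, 158.8]
ee_rot: [-0.626, 0.78, -0.014, 0.022]
contact_force: [1.1, -0.3, -0.5]
gripper_width: 26.9
```

Call:
arm_command:
  commands: [0.035,-0.022,0,0,0.03,-0.018,0,0,0.01,-0.006,0,0,0,0,0,0,0,0,0,0]

```text
clock: 5.75
position: [611.4, -174.8, 161.4]
ee_rot: [-0.623, 0.782, -0.014, 0.023]
contact_force: [0.3, -0.1, -0.4]
gripper_width: 27.6
```

```bash
python3 -c "
from h import *
go(607,-171,110,166.5)"
```

```text
t 5.75 p [ 611.4 -174.8  161.4] x [-0.222 -0.975 -0.018] y [-0.974  0.223 -0.051] z [ 0.054  0.006 -0.999] F [ 0.3 -0.1 -0.4] w 27.6 q6 [-0.03  0.43 -0.1  -0.01 -0.99 -0.19]
cur yaw 167.1 d tool now [-1.9  7.7 51.1] roll 0.6
d after roll: x -2.7 y 5.1
```

Call:
arm_command:
  commands: [-0.004,0.006,0.01,0,0,0.001,0.025,0,0,0.001,0.025,0,0,0,0.01,0,0,0,0,0]

```text
clock: 6.25
position: [605.4, -160.7, 88.7]
ee_rot: [-0.626, 0.779, -0.014, 0.023]
contact_force: [0.2, 1.0, -0.6]
gripper_width: 27.1
```

```bash
python3 -c "
from h import *
go(608,-171,40,166.5)
im=arm.get_image('side');tp=arm.get_image('top')
cv2.imwrite('pics/s3.png',np.hstack([cv2.resize(im[130:230,240:340,::-1],(400,400)),cv2.resize(tp[125:225,255:355,::-1],(400,400))]))"
```

```text
t 6.25 p [ 605.4 -160.7   88.7] x [-0.214 -0.977 -0.019] y [-0.975  0.215 -0.05 ] z [ 0.053  0.008 -0.999] F [ 0.2  1.  -0.6] w 27.1 q6 [-0.01  0.49 -0.2  -0.01 -0.82 -0.2 ]
cur yaw 167.6 d tool now [10.5 -2.3 48.7] roll 1.1
d after roll: x 9.4 y -5.0
```

View pics/s3.png

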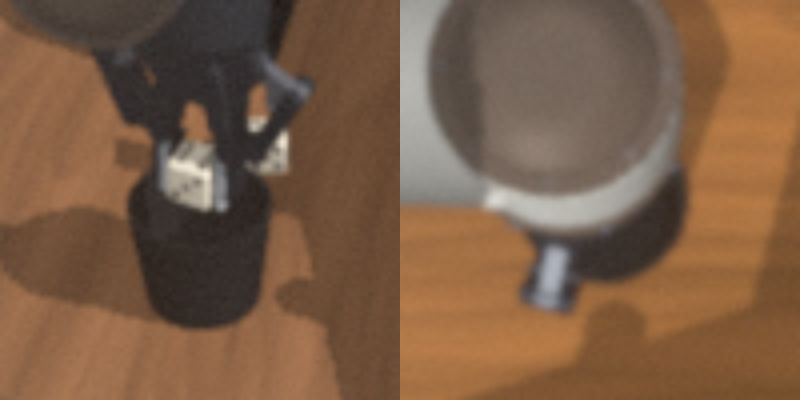

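Side crop: the die is held between the fingers at (190,175), just above the cup mouth at (200,200). It is about 10 mm off in y, so I correct that and then lower it.

Call:
arm_command:
  commands: [0.005,-0.001,0,0,0.004,-0.001,0,0,0,0,0,0,0,0,0.01,0,0,0,0.0,0]

```text
clock: 6.85
position: [609.6, -171.5, 84.1]
ee_rot: [-0.626, 0.779, -0.018, 0.027]
contact_force: [-0.7, -0.4, -0.5]
gripper_width: 26.8
```

```bash
python3 -c "
from h import *
go(608,-171,40,166.5)"
```

```text
t 6.85 p [ 609.6 -171.5   84.1] x [-0.214 -0.977 -0.021] y [-0.975  0.215 -0.062] z [ 0.065  0.007 -0.998] F [-0.7 -0.4 -0.5] w 26.8 q6 [-0.02  0.51 -0.2  -0.01 -0.8  -0.19]
cur yaw 167.5 d tool now [ 0.8  4.4 43.9] roll 1.0
d after roll: x -0.1 y 1.7
```

Call:
arm_command:
  commands: [0,0.001,0.022,0,0,0.002,0.022,0,0,0,0,0,0,0,0,0,0,0,0,0]

```text
clock: 7.35
position: [610.9, -171.1, 40.2]
ee_rot: [-0.626, 0.779, -0.019, 0.028]
contact_force: [-0.5, -0.5, 0.0]
gripper_width: 27.2
```

```bash
python3 -c "
from h import *
go(608,-171,40,166.5)"
```

```text
t 7.35 p [ 610.9 -171.1   40.2] x [-0.214 -0.977 -0.02 ] y [-0.975  0.215 -0.064] z [ 0.067  0.006 -0.998] F [-0.5 -0.5  0. ] w 27.2 q6 [-0.02  0.56 -0.23 -0.01 -0.71 -0.19]
cur yaw 167.6 d tool now [0.5 2.9 0. ] roll 1.1
d after roll: x 0.6 y 2.9
```

Call:
arm_command:
  commands: [0,0,0,0,0,0,0,0,0,0,0,0,0,0,0,0,0,0,0,0]
  jaw: 0.45

```text
clock: 7.85
position: [612.8, -171.3, 43.9]
ee_rot: [-0.626, 0.779, -0.021, 0.03]
contact_force: [0.8, 0.5, 0.1]
gripper_width: 38.6
```

Call:
arm_command:
  commands: [0,0.001,-0.01,0,0,0,-0.01,0,0,0,-0.01,0,0,0,-0.01,0,0,0,-0.01,0]

```text
clock: 8.35
position: [607.8, -171.5, 97.6]
ee_rot: [-0.626, 0.779, -0.021, 0.03]
contact_force: [0.1, -0.1, -0.3]
gripper_width: 38.5
```

Call:
arm_command:
  commands: [0,0,-0.01,0,0,0,-0.01,0,0,0,-0.01,0,0,0,-0.01,0,0,0,-0.01,0]

```text
clock: 8.85
position: [604.0, -171.8, 153.1]
ee_rot: [-0.626, 0.779, -0.021, 0.031]
contact_force: [0.6, -1.0, -0.5]
gripper_width: 38.7
```

```bash
python3 -c "
from h import *
go(451,-157,160,152)
im=arm.get_image('side');tp=arm.get_image('top')
cv2.imwrite('pics/s4.png',np.hstack([cv2.resize(im[130:230,240:340,::-1],(400,400)),cv2.resize(tp[125:225,255:355,::-1],(400,400))]))"
```

```text
t 8.85 p [ 604.  -171.8  153.1] x [-0.213 -0.977 -0.021] y [-0.974  0.214 -0.072] z [ 0.075  0.005 -0.997] F [ 0.6 -1.  -0.5] w 38.7 q6 [-0.02  0.42 -0.15 -0.01 -0.93 -0.19]
cur yaw 167.6 d tool now [ 18.1 151.7 -18.3] roll 15.6
d after roll: x 58.8 y 142.0
```

View pics/s4.png

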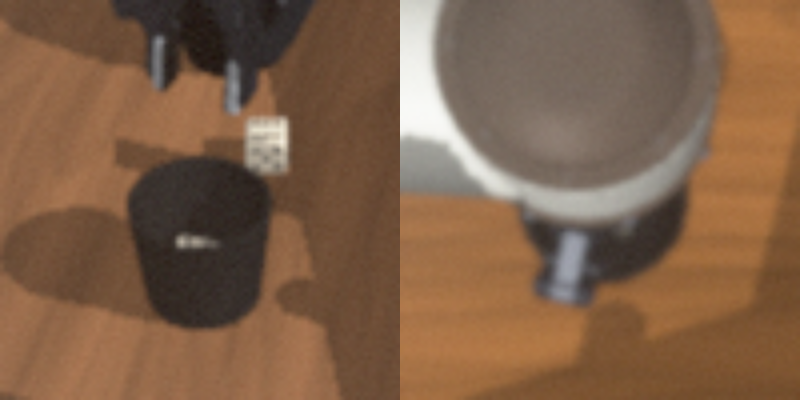

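Side crop: the die lies in the standing cup, with its top showing at (195,240), and the spare die is untouched at (267,145). Next is the nearer socket. The tool's tilt has crept up to 4°, so I'll watch how moves change it.

Call:
arm_command:
  commands: [0.004,0.035,0,5,0.006,0.035,0,5,0.011,0.035,0,5,0.012,0.03,0,0,0,0,0,0]
  jaw: 1

```text
clock: 9.45
position: [460.5, -156.1, 140.1]
ee_rot: [-0.514, 0.857, -0.017, 0.033]
contact_force: [-0.7, 0.7, -0.2]
gripper_width: 85.5
```

```bash
python3 -c "
from h import *
go(451,-157,120,152)"
```

```text
t 9.45 p [ 460.5 -156.1  140.1] x [-0.469 -0.882 -0.04 ] y [-0.88   0.47  -0.063] z [ 0.074  0.006 -0.997] F [-0.7  0.7 -0.2] w 85.5 q6 [ 0.    0.21 -0.5  -0.01 -0.79 -0.49]
cur yaw 151.9 d tool now [ 6.1  9.2 19.3] roll -0.1
d after roll: x 5.3 y 8.0
```

Call:
arm_command:
  commands: [0,0,0,0,0,0,0,0,0,0,0,0,0,0,0,0,0,0,0,0]

```text
clock: 9.95
position: [463.3, -156.3, 140.2]
ee_rot: [-0.515, 0.857, -0.017, 0.034]
contact_force: [-0.5, 0.4, 0.3]
gripper_width: 85.5
```

```bash
python3 -c "
from h import *
s,r=st();print(s['joint_vel'].round(4),r[:,2].round(4));q=s['joints'];print(q[1]-q[2]-q[4])"
```

```text
t 9.95 p [ 463.3 -156.3  140.2] x [-0.468 -0.883 -0.04 ] y [-0.88   0.47  -0.064] z [ 0.076  0.005 -0.997] F [-0.5  0.4  0.3] w 85.5 q6 [ 0.    0.22 -0.49 -0.01 -0.79 -0.49]
[ 0.      0.0102  0.0097  0.0005 -0.0003 -0.0008] [ 0.0755  0.0052 -0.9971]
1.4952057417245106
```

Call:
arm_command:
  commands: [0,0,-0.04,0,0,0,0.04,0,0,0,-0.04,0,0,0,0.04,0,0,0,0,0]

```text
clock: 10.45
position: [461.9, -156.1, 139.6]
ee_rot: [-0.515, 0.857, -0.012, 0.025]
contact_force: [-0.8, -0.0, -1.4]
gripper_width: 85.4
```

```bash
python3 -c "
from h import *
s,r=st();print(s['joint_vel'].round(4),r[:,2].round(4));q=s['joints'];print(q[1]-q[2]-q[4])"
```

```text
t 10.45 p [ 461.9 -156.1  139.6] x [-0.468 -0.883 -0.031] y [-0.882  0.469 -0.046] z [ 0.055  0.006 -0.998] F [-0.8 -0.  -1.4] w 85.4 q6 [ 0.    0.22 -0.48 -0.01 -0.81 -0.49]
[-0.0005 -0.1488  0.193   0.1184 -0.025   0.0008] [ 0.0549  0.0057 -0.9985]
1.5158325532618022
```

Quick up-and-down shakes take the tilt out, about 0.02 rad per call. I repeat that here, high and clear of everything.

Call:
arm_command:
  commands: [0,0,-0.04,0,0,0,0.04,0,0,0,-0.04,0,0,0,0.04,0,0,0,0,0]

```text
clock: 10.95
position: [463.3, -157.2, 143.9]
ee_rot: [-0.517, 0.856, -0.011, 0.02]
contact_force: [-1.5, 0.2, -0.2]
gripper_width: 85.4
```

Call:
arm_command:
  commands: [0,0,-0.04,0,0,0,0.04,0,0,0,-0.04,0,0,0,0.04,0,0,0,0,0]

```text
clock: 11.45
position: [467.7, -159.2, 152.3]
ee_rot: [-0.519, 0.854, -0.015, 0.02]
contact_force: [-1.2, 0.8, -1.7]
gripper_width: 85.4
```

```bash
python3 -c "
from h import *
go(451,-157,85,152)
for t in ['socket_a_centre']:
  for n in('top','side'):
    arm.get_image(n)
    for r in arm.place_of(n,t): 
      w=tw(n,r['centre']);print(t,n,round(r['confidence'],2),w.round(1))
"
```

```text
t 11.45 p [ 467.7 -159.2  152.3] x [-0.46  -0.888 -0.018] y [-0.887  0.46  -0.045] z [ 0.049 -0.004 -0.999] F [-1.2  0.8 -1.7] w 85.4 q6 [ 0.    0.22 -0.46  0.01 -0.85 -0.49]
cur yaw 152.6 d tool now [ 7.  18.9 66.4] roll 0.6
d after roll: x 5.9 y 15.8
socket_a_centre top 0.67 [ 458.5 -311.    37.4]
socket_a_centre side 0.83 [ 458.1 -308.6   36.3]
```

```bash
python3 - <<'E'
from h import *
im=cv2.imread('pics/side0.png')
def ov(c,a,lab,box):
    u0,v0,w=box;s=390/w
    o=cv2.resize(im[v0:v0+w,u0:u0+w],(390,390),interpolation=cv2.INTER_CUBIC)
    o=np.clip(o.astype(float)*2,0,255).astype(np.uint8)
    for z in(0,74):
        P=[[c[0]+19.6*np.cos(np.radians(a+60*k)),c[1]+19.6*np.sin(np.radians(a+60*k)),z] for k in range(6)]
        q=((proj('side',P)-[u0,v0]+0.5)*s).astype(np.int32)
        cv2.polylines(o,[q],True,(0,255,0) if z else (0,0,255),1)
    return o
cv2.imwrite('pics/ov.png',np.hstack([ov((450.6,-157),2,0,(327,180,50)),ov((453.9,-307.9),19.6,0,(334,143,50))]))
E
```

```text
(no output)
```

View pics/ov.png

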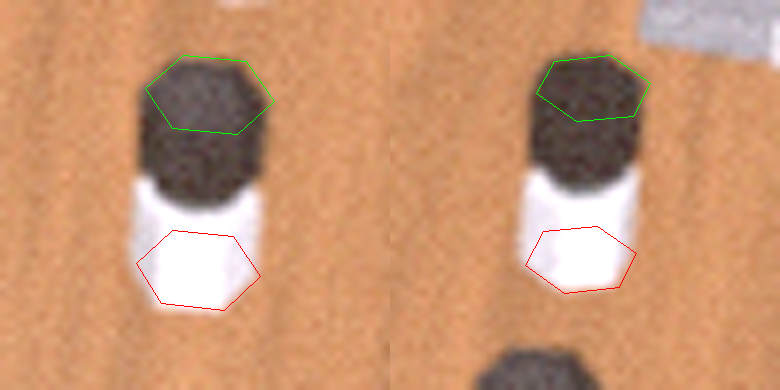

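The overlay agrees to within about 1.3 mm. Centres: socket 1 is near (451.5,-157) and socket 2 near (455,-308).

Call:
arm_command:
  commands: [0.006,0.014,0.033,0.6,0,0.002,0.033,0,0,0,0,0,0,0,0,0,0,0,0,0]

```text
clock: 12.15
position: [467.7, -159.0, 100.9]
ee_rot: [-0.516, 0.855, -0.026, 0.034]
contact_force: [0.4, -0.1, -0.6]
gripper_width: 85.4
```

```bash
python3 -c "
from h import *
go(452.4,-157,40,152)
im=arm.get_image('side')
cv2.imwrite('pics/s5.png',cv2.resize(im[130:250,280:420,::-1],(700,600)))"
```

```text
t 12.15 p [ 467.7 -159.   100.9] x [-0.464 -0.885 -0.031] y [-0.881  0.465 -0.079] z [ 0.085 -0.009 -0.996] F [ 0.4 -0.1 -0.6] w 85.4 q6 [ 0.01  0.27 -0.55  0.02 -0.66 -0.5 ]
cur yaw 152.2 d tool now [ 7.3 19.3 59.4] roll 0.2
d after roll: x 5.4 y 14.4
```

View pics/s5.png

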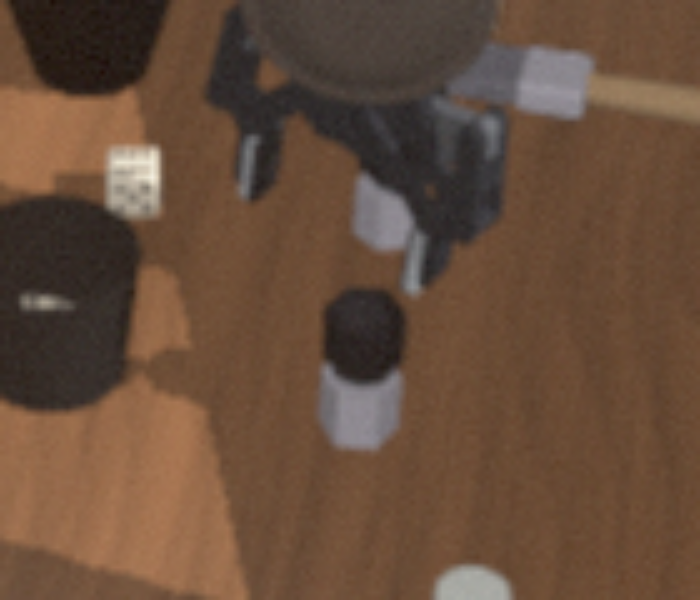

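Call:
arm_command:
  commands: [0,0,-0.045,0,0,0,0,0,0,0,0,0,0,0,0,0,0,0,0,0]

```text
clock: 12.7
position: [467.4, -158.9, 152.8]
ee_rot: [-0.517, 0.855, -0.029, 0.038]
contact_force: [0.0, 0.2, 0.2]
gripper_width: 85.6
```

```bash
python3 -c "
from h import *
s,r=st();print(s['joint_vel'].round(4),r[:,2].round(4),s['joints'].round(4))"
```

```text
t 12.7 p [ 467.4 -158.9  152.8] x [-0.463 -0.886 -0.036] y [-0.881  0.464 -0.09 ] z [ 0.096 -0.01  -0.995] F [0.  0.2 0.2] w 85.6 q6 [ 0.01  0.2  -0.49  0.02 -0.79 -0.5 ]
[ 0.0018 -0.005   0.0064  0.0027  0.0024 -0.0015] [ 0.0961 -0.0103 -0.9953] [ 0.0089  0.1955 -0.4917  0.0158 -0.7876 -0.503 ]
```

Call:
arm_command:
  commands: [0,0.04,0,0,0,0,0,0,0,0,0,0,0,0,0,0,0,0,0,0]

```text
clock: 13.2
position: [430.0, -140.1, 146.9]
ee_rot: [-0.516, 0.855, -0.028, 0.036]
contact_force: [0.5, -0.3, -0.3]
gripper_width: 85.6
```

```bash
python3 -c "
from h import *
s,r=st();print(s['joint_vel'].round(4),r[:,2].round(4),s['joints'].round(4))"
```

```text
t 13.2 p [ 430.  -140.1  146.9] x [-0.464 -0.885 -0.033] y [-0.881  0.465 -0.085] z [ 0.091 -0.011 -0.996] F [ 0.5 -0.3 -0.3] w 85.6 q6 [ 0.06  0.14 -0.59  0.02 -0.76 -0.56]
[-0.0007  0.0068  0.001  -0.0032 -0.0031 -0.0001] [ 0.0907 -0.0106 -0.9958] [ 0.0571  0.1357 -0.5893  0.0229 -0.7559 -0.5571]
```

Call:
arm_command:
  commands: [0,-0.04,0,0,0,0.04,0,0,0,-0.04,0,0,0,0.04,0,0,0,0,0,0]

```text
clock: 13.7
position: [425.3, -146.4, 129.9]
ee_rot: [-0.515, 0.857, -0.01, 0.007]
contact_force: [-0.2, -0.6, 0.6]
gripper_width: 85.1
```

```bash
python3 -c "
from h import *
s,r=st();print(s['joint_vel'].round(4),r[:,2].round(4),s['joints'].round(4))"
```

```text
t 13.7 p [ 425.3 -146.4  129.9] x [-0.469 -0.883 -0.002] y [-0.883  0.469 -0.023] z [ 0.021 -0.009 -1.   ] F [-0.2 -0.6  0.6] w 85.1 q6 [ 0.04  0.19 -0.57  0.01 -0.79 -0.54]
[-0.0271  0.1408  0.1593  0.0917  0.0855  0.0176] [ 0.0215 -0.0093 -0.9997] [ 0.0387  0.187  -0.5705  0.0142 -0.7923 -0.5364]
```

Call:
arm_command:
  commands: [0,0,-0.04,0,0,0,0.04,0,0,0,-0.04,0,0,0,0.04,0,0,0,0,0]

```text
clock: 14.2
position: [425.0, -147.3, 129.2]
ee_rot: [-0.515, 0.857, -0.005, -0.002]
contact_force: [-1.3, -0.2, -0.3]
gripper_width: 85.5
```

```bash
python3 -c "
from h import *
s,r=st();print(s['joint_vel'].round(4),r[:,2].round(4),s['joints'].round(4))"
```

```text
t 14.2 p [ 425.  -147.3  129.2] x [-0.469 -0.883  0.008] y [-0.883  0.469 -0.007] z [ 0.002 -0.01  -1.   ] F [-1.3 -0.2 -0.3] w 85.5 q6 [ 0.04  0.2  -0.56  0.01 -0.81 -0.53]
[-0.0019 -0.1463  0.2113  0.1202 -0.0264  0.0022] [ 0.0019 -0.0103 -0.9999] [ 0.0369  0.1967 -0.5593  0.0142 -0.8133 -0.5343]
```

An out-and-in shake is a strong tilt correction, and the tool is now vertical to 0.01 rad. Going down to the socket.

```bash
python3 -c "
from h import *
go(451.5,-157,90,152)"
```

```text
t 14.2 p [ 425.  -147.3  129.2] x [-0.469 -0.883  0.008] y [-0.883  0.469 -0.007] z [ 0.002 -0.01  -1.   ] F [-1.3 -0.2 -0.3] w 85.5 q6 [ 0.04  0.2  -0.56  0.01 -0.81 -0.53]
cur yaw 152.1 d tool now [ -4.2 -27.7  39.4] roll 0.1
d after roll: x -3.9 y -27.9
```

Call:
arm_command:
  commands: [-0.002,-0.014,0.02,0,-0.002,-0.008,0.012,0,0,-0.003,0.005,0,0,0,0,0,0,0,0,0]

```text
clock: 14.7
position: [457.2, -157.5, 97.1]
ee_rot: [-0.516, 0.856, -0.01, 0.003]
contact_force: [0.3, -0.3, 1.1]
gripper_width: 85.6
```

```bash
python3 -c "
from h import *
go(451.5,-157,40,152)"
```

```text
t 14.7 p [ 457.2 -157.5   97.1] x [-0.466 -0.885  0.005] y [-0.884  0.466 -0.02 ] z [ 0.015 -0.013 -1.   ] F [ 0.3 -0.3  1.1] w 85.6 q6 [ 0.01  0.29 -0.53  0.02 -0.73 -0.51]
cur yaw 152.2 d tool now [ 2.   6.4 57. ] roll 0.2
d after roll: x 2.2 y 5.3
```

Call:
arm_command:
  commands: [0.001,0.004,0.025,0,0.001,0.003,0.018,0,0,0.001,0.009,0,0,0,0,0,0,0,0,0]

```text
clock: 15.2
position: [453.2, -156.2, 48.7]
ee_rot: [-0.517, 0.856, -0.013, 0.008]
contact_force: [0.5, -0.3, -0.2]
gripper_width: 85.4
```

```bash
python3 -c "
from h import *
go(451.5,-157,39,152)"
```

```text
t 15.2 p [ 453.2 -156.2   48.7] x [-0.465 -0.885  0.   ] y [-0.885  0.465 -0.03 ] z [ 0.026 -0.014 -1.   ] F [ 0.5 -0.3 -0.2] w 85.4 q6 [ 0.02  0.36 -0.6   0.03 -0.58 -0.52]
cur yaw 152.3 d tool now [1.5 1.4 9.7] roll 0.3
d after roll: x 1.5 y 1.1
```

Call:
arm_command:
  commands: [0.001,0.001,0.008,0,0,0.001,0.003,0,0,0,0,0,0,0,0,0,0,0,0,0]

```text
clock: 15.7
position: [453.0, -156.3, 39.0]
ee_rot: [-0.517, 0.856, -0.014, 0.01]
contact_force: [-0.7, 0.7, -0.3]
gripper_width: 85.2
```

Call:
arm_command:
  commands: [0,0,0,0,0,0,0,0,0,0,0,0,0,0,0,0,0,0,0,0]
  jaw: 0

```text
clock: 16.2
position: [453.0, -156.3, 39.7]
ee_rot: [-0.517, 0.856, -0.014, 0.01]
contact_force: [0.4, -0.5, -1.6]
gripper_width: 33.7
```

```bash
python3 -c "
from h import *
go(451.5,-157,39,152)
im=arm.get_image('side')
cv2.imwrite('pics/s6.png',cv2.resize(im[150:250,290:410,::-1],(720,600)))"
```

```text
t 16.2 p [ 453.  -156.3   39.7] x [-0.464 -0.886 -0.002] y [-0.885  0.464 -0.035] z [ 0.031 -0.014 -0.999] F [ 0.4 -0.5 -1.6] w 33.7 q6 [ 0.02  0.37 -0.62  0.03 -0.55 -0.52]
cur yaw 152.3 d tool now [1.3 1.  0.6] roll 0.3
d after roll: x 1.3 y 1.0
```

View pics/s6.png

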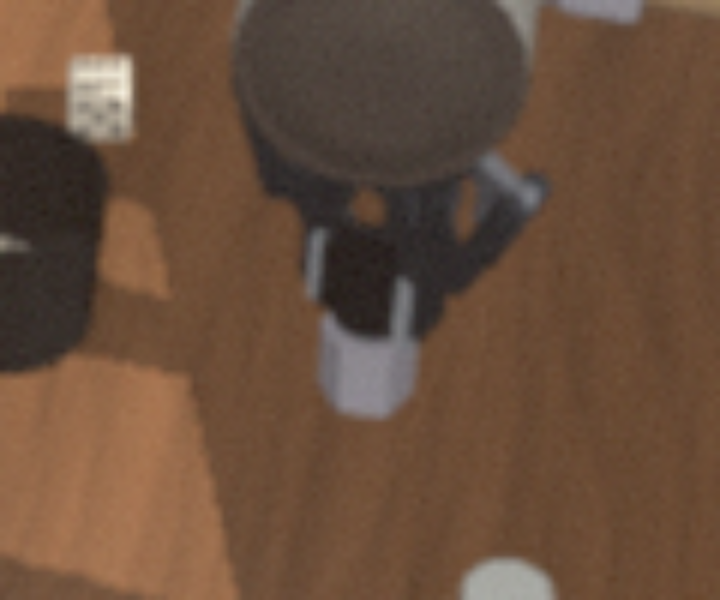

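The socket is gripped flat to flat at 33.7 mm. While I'm here I measure the bare nut in both cameras.

Call:
arm_command:
  commands: [0,0,-0.02,0,0,0,-0.02,0,0,0,-0.02,0,0,0,-0.01,0,0,0,0,0]

```text
clock: 16.75
position: [448.8, -155.2, 109.6]
ee_rot: [-0.517, 0.856, -0.012, 0.007]
contact_force: [0.6, -0.2, -1.4]
gripper_width: 33.2
```

```bash
python3 - <<'E'
from h import *
ims={n:arm.get_image(n) for n in("top","side")}
for n in ims:
    cv2.imwrite(f'pics/nut_{n}.png',ims[n][:,:,::-1])
    for r in arm.place_of(n,"nut_base"): print(n,round(r["confidence"],2),tw(n,r["centre"]).round(1))
c=np.array([544,39.7]);th=np.radians(11);Rm=np.array([[np.cos(th),-np.sin(th)],[np.sin(th),np.cos(th)]])
o=[]
for n,(u0,v0,w) in(("top",(183,178,56)),("side",(270,242,56))):
    s=390/w
    b=cv2.resize(ims[n][v0:v0+w,u0:u0+w,::-1],(390,390),interpolation=cv2.INTER_CUBIC)
    def dr(P,col):
        q=((proj(n,P)-[u0,v0]+.5)*s).astype(np.int32);cv2.polylines(b,[q],True,col,1)
    dr([[*(c+Rm@np.array(p)),8] for p in((-45,-45),(45,-45),(45,45),(-45,45))],(0,0,255))
    dr([[*(c+Rm@(12.7*np.array([np.cos(a),np.sin(a)]))),8] for a in np.radians(30+60*np.arange(6))],(0,255,0))
    o.append(b)
cv2.imwrite('pics/nutov.png',np.hstack(o)); go(544,39.7,95,131)
E
```

```text
top 0.77 [543.9  42.6   5.5]
top 0.38 [ 605.7 -174.7    2.9]
t 16.95 p [ 447.5 -155.1  107.7] x [-0.466 -0.885  0.002] y [-0.885  0.466 -0.025] z [ 0.021 -0.013 -1.   ] F [-0.3  0.2 -1.3] w 33.6 q6 [ 0.02  0.26 -0.55  0.02 -0.75 -0.52]
cur yaw 152.2 d tool now [-217.4    5.6   12.1] roll 21.2
d after roll: x -200.7 y 83.7
```

View pics/nutov.png

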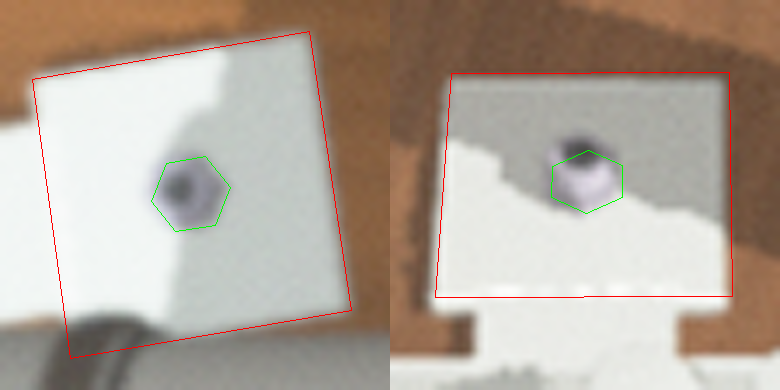

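The nut is concentric with the plate. The model overlay fits both views to within 1 mm, giving a nut axis near (544.5,40) with flats at 11°. I carry the socket there, turning it to a jaw yaw of 131°, which is 11°+120°.

Call:
arm_command:
  commands: [-0.03,0.001,0,7,-0.04,0.006,0,7,-0.038,0.011,0,7,-0.037,0.015,0,0,-0.02,0.008,0,0]

```text
clock: 17.45
position: [523.0, 0.3, 101.3]
ee_rot: [-0.341, 0.94, -0.009, 0.002]
contact_force: [0.1, -0.8, -1.6]
gripper_width: 33.3
```

```bash
python3 -c "
from h import *
go(544.5,40,90,131)"
```

```text
t 17.45 p [5.230e+02 3.000e-01 1.013e+02] x [-0.767 -0.642  0.002] y [-0.642  0.767 -0.018] z [ 0.01  -0.015 -1.   ] F [ 0.1 -0.8 -1.6] w 33.3 q6 [ 0.32  0.35 -0.43  0.02 -0.79 -1.21]
cur yaw 129.9 d tool now [-42.   16.9  10.9] roll -1.1
d after roll: x -42.3 y 15.9
```

Call:
arm_command:
  commands: [-0.01,0.004,0.0,-1,-0.012,0.005,0.003,0,-0.008,0.003,0.003,0,-0.002,0.001,0,0,0,0,0,0]

```text
clock: 17.95
position: [538.3, 33.1, 90.7]
ee_rot: [-0.351, 0.936, -0.009, -0.002]
contact_force: [0.3, -0.1, -0.8]
gripper_width: 33.1
```

```bash
python3 -c "
from h import *
go(544.5,40,75,131)"
```

```text
t 17.95 p [538.3  33.1  90.7] x [-0.754 -0.657  0.009] y [-0.657  0.753 -0.015] z [ 0.003 -0.017 -1.   ] F [ 0.3 -0.1 -0.8] w 33.1 q6 [ 0.37  0.39 -0.4   0.02 -0.79 -1.24]
cur yaw 131.1 d tool now [-9.4  1.4 15.6] roll 0.1
d after roll: x -9.2 y 1.2
```

Call:
arm_command:
  commands: [-0.005,0.001,0.006,0,-0.004,0,0.005,0,-0.001,0,0.002,0,0,0,0,0,0,0,0,0]

```text
clock: 18.45
position: [544.8, 38.6, 76.4]
ee_rot: [-0.35, 0.937, -0.009, -0.002]
contact_force: [-0.2, -1.8, -1.8]
gripper_width: 33.4
```

```bash
cat > look.py <<'E'
from h import *
import sys
# overlay: held socket model under tool, nut model
s,r=st();name=sys.argv[1];rimoff=float(sys.argv[2]) if len(sys.argv)>2 else 39.7
c=np.array([544.5,40]);y=r[:,1]
o=[]
for n,(u0,v0,w) in(("side",(255,215,80)),("top",(170,160,80))):
    im=arm.get_image(n);k=390/w
    b=cv2.resize(im[v0:v0+w,u0:u0+w,::-1],(390,390),interpolation=cv2.INTER_CUBIC)
    def dr(P,col):
        q=((proj(n,P)-[u0,v0]+.5)*k).astype(np.int32);cv2.polylines(b,[q],True,col,1)
    f=np.degrees(np.arctan2(y[1],y[0]))
    for h in(0,34,74):
        P=[s["position"]+r@np.array([19.6*np.cos(a),19.6*np.sin(a),rimoff-h]) for a in np.radians(60*np.arange(6))]
        dr(P,(0,255,0))
    dr([[c[0]+12.7*np.cos(a),c[1]+12.7*np.sin(a),8] for a in np.radians(41+60*np.arange(6))],(0,0,255))
    dr([[c[0]+11*np.cos(a),c[1]+11*np.sin(a),22] for a in np.radians(41+60*np.arange(6))],(255,0,255))
    o.append(b)
cv2.imwrite(f"pics/{name}.png",np.hstack(o))
g=s["position"]+rimoff*r[:,2];print("rim centre est",g.round(1))
E
python3 look.py n1; python3 -c "
from h import *
go(544.5,40,62,131)"
```

```text
t 18.45 p [544.8  38.6  76.4] x [-0.756 -0.655  0.01 ] y [-0.655  0.756 -0.015] z [ 0.002 -0.018 -1.   ] F [-0.2 -1.8 -1.8] w 33.4 q6 [ 0.38  0.42 -0.39  0.02 -0.76 -1.25]
rim centre est [544.9  37.9  36.7]
t 18.55 p [544.8  38.7  76.5] x [-0.756 -0.655  0.01 ] y [-0.655  0.755 -0.015] z [ 0.002 -0.018 -1.   ] F [-0.6 -0.3 -1.4] w 33.1 q6 [ 0.38  0.42 -0.39  0.02 -0.76 -1.25]
cur yaw 130.9 d tool now [-0.7  1.4 14.5] roll -0.1
d after roll: x -0.6 y 1.2
```

View pics/n1.png

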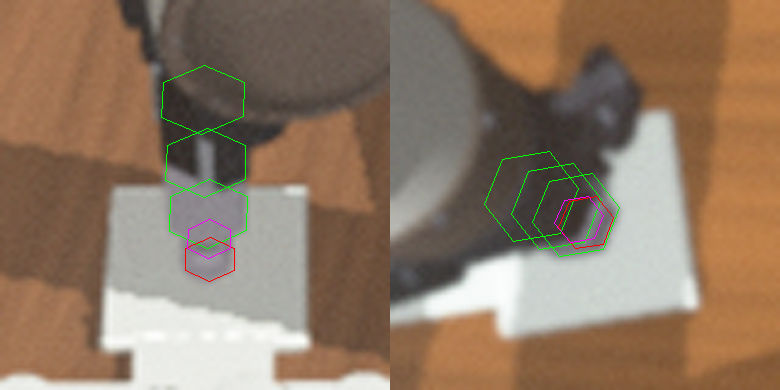

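Side view: the socket rim at about (208,240) hangs straight above the nut, with its model outline matching. The estimate asks for about +2.5 mm in y. I correct that and go down.

Call:
arm_command:
  commands: [-0.002,0.0015,0,0,0,0.0005,0.006,0,0,0,0.004,0,0,0,0,0,0,0,0,0]

```text
clock: 19.05
position: [545.1, 41.6, 65.9]
ee_rot: [-0.35, 0.937, -0.009, -0.002]
contact_force: [-0.4, -0.1, -1.6]
gripper_width: 33.4
```

```bash
python3 look.py n2
```

```text
t 19.05 p [545.1  41.6  65.9] x [-0.756 -0.655  0.009] y [-0.655  0.755 -0.015] z [ 0.003 -0.017 -1.   ] F [-0.4 -0.1 -1.6] w 33.4 q6 [ 0.38  0.43 -0.4   0.03 -0.74 -1.26]
rim centre est [545.2  40.9  26.2]
```

View pics/n2.png

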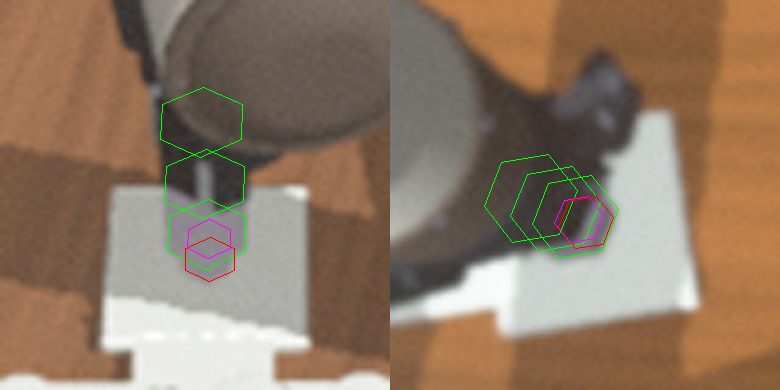

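The alignment looks good: the rim centre is within about 1 mm of the nut. Going down and watching the force.

Call:
arm_command:
  commands: [0,0,0.004,0,0,0,0.004,0,0,0,0.003,0,0,0,0.003,0,0,0,0,0]

```text
clock: 19.65
position: [545.2, 41.3, 50.9]
ee_rot: [-0.35, 0.937, -0.009, -0.002]
contact_force: [0.4, -0.4, -0.4]
gripper_width: 33.1
```

```bash
python3 look.py n3
```

```text
t 19.65 p [545.2  41.3  50.9] x [-0.756 -0.655  0.009] y [-0.655  0.756 -0.015] z [ 0.003 -0.017 -1.   ] F [ 0.4 -0.4 -0.4] w 33.1 q6 [ 0.38  0.45 -0.42  0.03 -0.7  -1.26]
rim centre est [545.3  40.6  11.2]
```

View pics/n3.png

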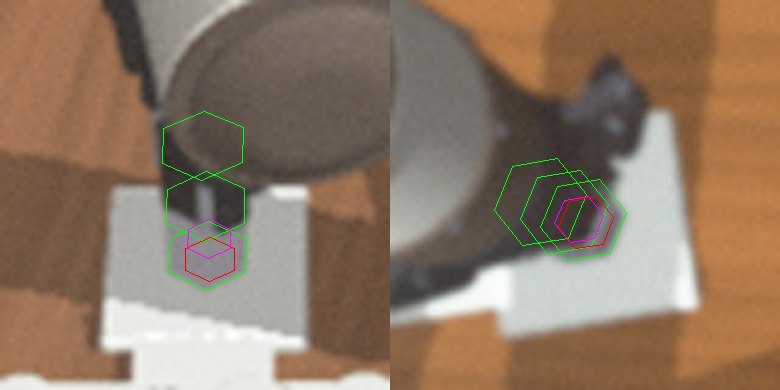

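The rim estimate is 11 mm, well below the nut top at 22 mm, with no push-back, so this socket seems to go over the nut. Pressing it home.

Call:
arm_command:
  commands: [0,0,0.003,0,0,0,0.003,0,0,0,0.003,0,0,0,0.003,0,0,0,0.003,0]

```text
clock: 20.25
position: [546.2, 41.7, 47.6]
ee_rot: [-0.352, 0.936, -0.01, -0.001]
contact_force: [-7.9, 1.7, 17.4]
gripper_width: 33.0
```

```bash
python3 look.py n4
```

```text
t 20.25 p [546.2  41.7  47.6] x [-0.752 -0.659  0.008] y [-0.659  0.752 -0.019] z [ 0.006 -0.019 -1.   ] F [-7.9  1.7 17.4] w 33.0 q6 [ 0.38  0.46 -0.42  0.03 -0.69 -1.26]
rim centre est [546.4  40.9   7.9]
```

View pics/n4.png

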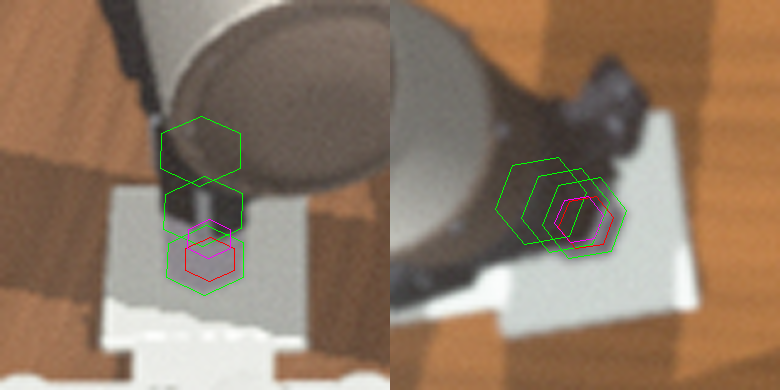

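The rim estimate is 7.9 mm with 17 N of push-back, so it is seated on the plate (8 mm). The wrong socket would have stopped at 22 mm. I ease the sideways load and hold.

Call:
arm_command:
  commands: [0.0008,0.0007,0.001,0,0,0,0.0005,0,0,0,0.0005,0,0,0,0.0005,0,0,0,0.0005,0]

```text
clock: 20.85
position: [545.7, 41.9, 47.7]
ee_rot: [-0.352, 0.936, -0.011, 0.001]
contact_force: [-3.0, 0.5, 6.7]
gripper_width: 33.3
```

```bash
python3 look.py n5; python3 - <<'E'
from h import *
for n in("side","top"):
    im=arm.get_image(n);cv2.imwrite(f"pics/fin_{n}.png",im[:,:,::-1])
for n,t in(("side","cup"),("side","die_centre"),("side","socket_a_centre"),("side","spare_die_centre")):
    for r in arm.place_of(n,t): print(t,n,round(r["confidence"],2),tw(n,r["centre"]).round(1))
st()
E
```

```text
t 20.85 p [545.7  41.9  47.7] x [-0.751 -0.66   0.006] y [-0.66   0.751 -0.02 ] z [ 0.009 -0.019 -1.   ] F [-3.   0.5  6.7] w 33.3 q6 [ 0.38  0.46 -0.43  0.03 -0.69 -1.26]
rim centre est [546.   41.2   8. ]
socket_a_centre side 0.23 [545.2  41.8  12.5]
t 21.25 p [545.6  41.9  47.7] x [-0.751 -0.66   0.006] y [-0.66   0.751 -0.02 ] z [ 0.009 -0.019 -1.   ] F [-2.8  0.6  6.9] w 33.7 q6 [ 0.38  0.46 -0.43  0.03 -0.69 -1.26]
```

View pics/fin_side.png

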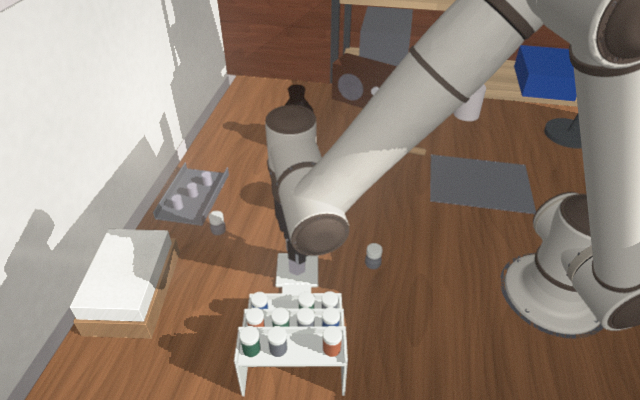

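```bash
python3 -c "
import cv2;im=cv2.imread('pics/fin_top.png');cv2.imwrite('pics/ft.png',cv2.resize(im[80:340,180:480],(690,598)))"
```

```text
(no output)
```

View pics/ft.png

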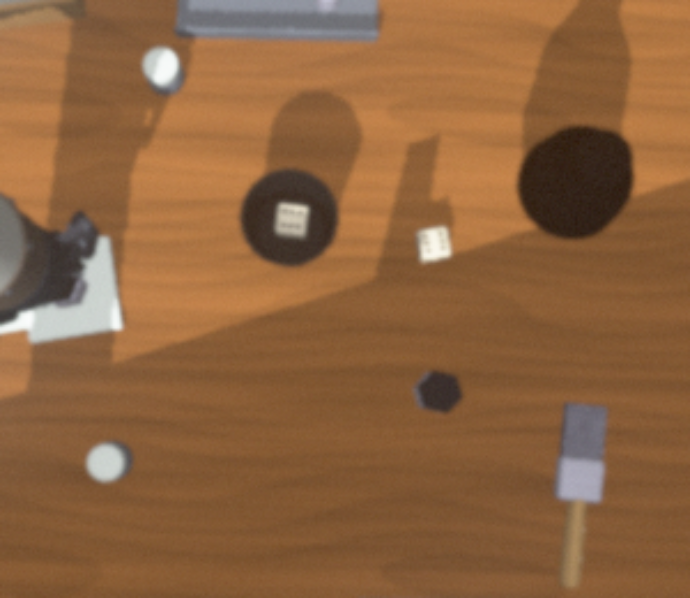

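Top view: the die lies flat in the middle of the upright cup at (290,220). The other socket stands untouched at (438,391), and the spare die, pots, vase and brush are where they were. Handing in.

```bash
python3 -c "
from bench import arm
print(arm.job_done())
s=arm.read_state();print(s['clock'],s['position'],s['contact_force'],s['gripper_width'])"
```

```text
the job is handed in; nothing more can be done
None
the job is handed in; nothing more can be done
```

The die is in the dice cup, and I handed in at about 21 s with a fitting socket pressed home over the nut and still gripped. I tried only one socket, the one nearer the nut. It fitted, so the other was never tried.

- **Die:** the last top picture shows it lying flat in the middle of the cup, which is standing upright.
- **Socket:**
  - Its rim came down to about 8 mm, the plate surface. The socket that does not fit would have stopped at 22 mm.
  - It pushed back with 17 N, eased to about 7 N for the final hold. The jaws stood at 33.5 mm on its flats, and the tool was upright to about 0.02 rad.
  - My rim position estimate is about 1.5–2 mm off the nut's axis, within the 4 mm limit.
- **Everything else:** the other socket, spare die, pots and brush looked unmoved in the last pictures. The vase showed no visible shift. I judged these by eye, without measuring.

**Checks that failed or disagreed:**
- **Networks:** in the last side view they reported neither the cup nor either die, because the arm hid them. They gave the gripped socket only low confidence (0.23), and its height, 12.5 mm, was well off.
- **Tool tilt:** it crept up to about 0.1 rad (5°) on the way. I shook it out before gripping the socket.

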